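Free the seized paint bottle from the travel case

ROBOT

A 6-joint arm with a two-finger parallel gripper is mounted at the origin on the work surface. World frame = base frame: x ahead of the robot, y to its left, z up, the work surface at z = 0. Lengths are in m, angles in degrees, forces in N, time in s.
With the tool pointing down it reaches from about 0.275 to 0.725 m from the base axis. Payload 5.6 kg.
Tool frame: the origin (TCP) lies on the centre line of the jaws, within the pads' length; the fingertips stand 11 mm ahead of it and the grasp point (between the pads) lies 8 mm behind it (tip_reach is the distance from the TCP to the fingertips, in m); z points along the fingers, y is the line along which they close (so a half turn about z gives the same grasp; the last joint's range is limited). The gripper opens to 85 mm and grips with 20 to 120 N. Pads are 22 mm wide; open, the fingers measure 114 mm over their backs; the gripper's body (76 mm by 85 mm) begins 54 mm behind the grasp point. The pads swing forward as they close: fully open they stand 13 mm farther back than shut.
Start: joints at [-52.105, 14.616, 6.199, 0, -81.583, -16.306], TCP at [0.202, -0.511, 0.242] pointing down, gripper open.
Joint ranges: [-168.99, 168.99], [-69.2, 112.95], [-62.41, 85.93], [-164.36, 98.24], [-168.68, -3.75], [-174.98, 174.98]. Speed limits (degrees/s): [147.25, 147.25, 180, 180, 180, 180].

INTERFACE

Orientations are given as a 3x3 rotation matrix whose columns are the frame's x, y, z axes.
In Python, from station import get_state, read_camera, get_calibration, sign_off, tip_reach gives the robot as it stands.
- The arm moves only by the tool apply_moves, never from a script. Its argument "rows" is a list of rows, each a list of 7 numbers: the turn, a rotation vector about the world's x, y, z in degrees, then the shift along the world's x, y, z in m, then the finger opening in m, from 0 to 0.0854. In form: [[ax, ay, az, x, y, z, gripper], ...]. A call has 1 to 10 rows; each row is the pose to reach, as a shift and turn from the pose commanded when the call began; what a row does not reach only later rows make up. A row lasts 1/12 s, in which the tool goes at most 41.7 mm and 7.16 degrees, less where a joint would pass 70% of its speed; a pose out of reach is approached as far as the arm can. A call with a gripper value outside its range is refused whole. The fingers move at their own pace and stop on an object; "squeeze" is the grip in N (left out, the last holds). Time passes only in rows, so rows that repeat a pose let the fingers close. It gives the time, the measured TCP pose, the force, the opening and the grip force at its end, in the units of the state.
- get_state(): the state, without advancing time (a new reading comes with each control period).
- read_camera(name): name is "scene" or "top" or "wrist"; returns the picture (480x640x3 uint8, blue, green, red); there is no depth.
- get_calibration(name): a dict with "mtx" (3x3 intrinsics, pixels), "R" (3x3) and "t" (3): a world point X has camera coordinates R X + t; the wrist camera has in their place "mount" (4x4, takes a point from camera to tool coordinates, whose origin is the TCP and whose axes are the flange's). Camera axes: x right, y down, z forward; pixel columns grow to the right and rows downward; lengths in m; the calibration is good to about 2 mm. A picture is of the moment at which its call begins: read the wrist's pose just before it. get_calibration takes no time and is no camera call.
- sign_off(): hands the job in; it is judged then, once.
The state is a dict: "time": time; "joint_positions": joint angles; "joint_velocities": joint speeds; "effort": joint torques, N m; "tool_pos": TCP position; "eef_rot": TCP orientation; "ft_force": force on the tool from outside, world axes, zero at the start; "wrist_torque": the same for the moment, N m; "gripper_width": finger opening in m; "gripper_force": force on a finger pad.
Only numpy, scipy, OpenCV 4.12 (cv2) and the standard library are available. Lean on these libraries where they do the work, as an engineer would, in place of code of your own. Each camera call takes 0.05 s, during which the arm holds its last target. There are 200 camera calls.

TASK

Turn the quarter-turn latch knob of the black travel case and slide its clear panel fully open. The wide paint bottle inside is jammed under the lips of its two stiff clamp cheeks: rock it from side to side in its seat until both cheeks are pushed right back, then pull it out and set it down, without dropping it, upright on the round cork coaster. Leave the latch turned, the panel open, and do not shove or tip the other bottles, the water pot, the painting handle or the brush.

Things in the scene. Friction and masses are not known exactly. Their poses are not given: they have to be found in the camera images.
- latch_grip (a point): Centre of the latch knob's metal bar grip, on its vertical axis, on a bracket on the robot's side of the case. The bar is 12 mm wide (own x), 42 mm long (y) and 30 mm tall, 103 to 133 mm above the table. A steel cam tongue, 94 to 99 mm above the table, reaches 50 mm from the axis towards own +y, in front of the panel's ear. Axes turn with the knob.
- latch (a joint): Latch knob angle in rad: 0 latched, pi/2 fully open; grows counter-clockwise seen from above. Starts at 0 to 0.08; stops at both ends; stays where left (0.05 N m friction). The tongue blocks the panel until turned away.
- lid_grip (a point): Centre of the black bar handle at the middle of the clear sliding panel. The bar is 60 mm long (own x), 12 mm thick (y), 99 to 127 mm above the table. The panel is 190 mm (x) by 175 mm (y), 94 to 99 mm above the table, on a case 370 mm long with walls 92 mm high. It opens by sliding level towards -y of this point, over the case's other half.
- lid (a joint): How far the panel has slid open, in m: 0 closed, 0.17 fully open (stop). About 2 N moves it; it stays where left.
- clamp_seat (a point): Centre of the seat under the jammed bottle, 8 mm above the table, in the 180 by 180 mm bay under the closed panel. The foot sits in a square recess 34 mm wide, 8 mm deep. Steel cheeks stand on the +y and -y side, up to 38 mm out, 18 mm wide (x), and slide along own y: rock the bottle along y and grip it across x. Their tops end 48 mm above this point.
- cheek_left (a joint): How far the cheek on clamp_seat's +y side is pushed outwards, in m: 0 to 0.007 (stop). Its lip, 43 to 47 mm above the seat, hooks 4.8 mm over the bottle's shoulder and blocks a straight pull. The leaning bottle's neck pushes it back (8 N); it stays where left. The bottle comes out upright once both cheeks are past 0.0055; one alone does not free it.
- cheek_right (a joint): The same for the cheek on the -y side of clamp_seat, which slides towards -y.
- bottle_mid (a point): The jammed bottle, at its centre, 38 mm above its foot. White round body 32 mm across with a flat shoulder 40 mm up, on a recessed foot 20 mm across and 6 mm tall on whose edge it leans, then a black neck and cap 21 mm across from 40 to 76 mm above the foot; about 60 g. z points up along it. Gripped at the cap (about 20 N) and leant some 0.17 to 0.2 rad to a side it pushes that cheek 3 to 7 mm back; repeat both ways.
- coaster_top (a point): Centre of the top of the round cork coaster, 80 mm across, 5 mm thick, fixed to the table. Its place varies.
- water_pot_mid (a point): Bystander: open glass water pot, 70 mm across and 80 mm tall; point on its axis 40 mm up.
- figure_handle_mid (a point): Bystander: wooden painting handle with a small grey figure on it, 44 mm across and 100 mm tall; point on its axis 50 mm up.
- slim_bottle_a_mid (a point): Slim bystander bottle, 24 mm across and 70 mm tall, standing on the floor of the same bay of the case; point at its centre, 35 mm above its foot. To be left alone.
- slim_bottle_b_mid (a point): Slim bystander bottle, 24 mm across and 70 mm tall, standing on the floor of the same bay of the case; point at its centre, 35 mm above its foot. To be left alone.
- slim_bottle_c_mid (a point): Slim bystander bottle, 24 mm across and 70 mm tall, standing on the floor of the same bay of the case; point at its centre, 35 mm above its foot. To be left alone.
- brush_grip (a point): Bystander: paint brush lying on the table nearer the robot; point on its handle.
- bottle: The same jammed bottle, at the centre of its foot.
Mind the look-alikes: they are no part of the job. Of the things that look like the part that bears coaster_top, the smallest one is meant.

How it is judged (in metres and radians):
On the way, in this order (a step that is already met when the one before it is completed fails the run):
1. the latch knob is turned a quarter turn while the panel is still closed (value of joint latch above 1.3 rad and value of joint lid below 0.03 m), for 0.1 s.
2. the panel is slid open (value of joint lid above 0.145 m), for 0.1 s.
3. the bottle is rocked both ways in its seat: both cheeks pushed back (value of joint each of cheek_left, cheek_right above 0.0035 m and z of bottle_mid in the frame of clamp_seat below 0.055 m and horizontal distance between bottle_mid and clamp_seat below 0.02 m), for 0.1 s.
At the end, for the whole second after the job is handed in: The bottle stands upright (within 0.1 rad) and at rest on the coaster, its axis within 25 mm of the coaster's centre; the latch is turned past 1.2 rad and the panel is open by more than 140 mm (horizontal distance between bottle_mid and coaster_top below 0.025 m and z of bottle_mid in the frame of coaster_top between 0.034 and 0.043 m and angle between bottle_mid's own z axis and vertical below 0.1 rad and linear speed of bottle below 0.02 m/s and value of joint latch above 1.2 rad and value of joint lid above 0.14 m); the robot touches nothing.
It fails at once if the bottle is let go in the air (its centre more than 75 mm above the table and no finger on it) (height (world z) of bottle_mid above 0.075 m and contact force between the fingers and bottle below 0.05 N).
It fails at once if the bottle is tipped by more than 0.7 rad (angle between bottle_mid's own z axis and vertical above 0.7 rad).
It fails at once if the water pot or the painting handle is shoved by more than 30 mm or tipped (distance of any of water_pot_mid, figure_handle_mid from where it was at the start of the episode above 0.03 m or angle between any of water_pot_mid, figure_handle_mid's own z axis and vertical above 0.35 rad).
It fails at once if a slim bottle is shoved by more than 30 mm or tipped (distance of any of slim_bottle_a_mid, slim_bottle_b_mid, slim_bottle_c_mid from where it was at the start of the episode above 0.03 m or angle between any of slim_bottle_a_mid, slim_bottle_b_mid, slim_bottle_c_mid's own z axis and vertical above 0.35 rad).
It fails at once if the brush is shoved by more than 30 mm (distance of brush_grip from where it was at the start of the episode above 0.03 m).
It also fails if it takes over 69 s, if anything falls off the work surface, if the arm or the gripper's body presses on something with over 40 N, if the wrist force passes 120 N, or if a joint passes its speed limit or range.

## Working session

There is one attempt and no reset: what is moved stays moved. The work goes in short steps, Python scripts to look and compute and a tool call to move; the robot and the scene stay as the last step left them, time stands still between calls to the robot, and variables do not carry over. Pictures are saved under pics/ and viewed, at most 15 in all, crops included, and the job is handed in when it is done.

Besides the shell and the picture viewer there is one more tool, called after "Call:" as name(argument=value, ...) on one line, values as JSON. apply_moves: Moves the arm, as the interface text tells. Its arguments: {"type":"object","properties":{"rows":{"type":"array","items":{"type":"array","items":{"type":"number"}}},"squeeze":{"type":"number"}},"required":["rows"]}

```bash
mkdir -p pics; cat > h.py <<'E'
import numpy as np, cv2
from station import *
def ray(cam,px,z,st=None):
    c=get_calibration(cam); K=np.array(c["mtx"])
    d=np.linalg.inv(K)@np.array([px[0],px[1],1.])
    if cam=="wrist":
        M=np.array(c["mount"]); R=np.array(st["eef_rot"]); p=np.array(st["tool_pos"])
        o=R@M[:3,3]+p; w=R@M[:3,:3]@d
    else:
        R=np.array(c["R"]); t=np.array(c["t"]); o=-R.T@t; w=R.T@d
    return o+w*(z-o[2])/w[2]
def proj(cam,X):
    c=get_calibration(cam); q=np.array(c["mtx"])@(np.array(c["R"])@np.array(X)+np.array(c["t"])); return q[:2]/q[2]
E
python3 - <<'E'
from h import *
for n in("top","scene"):
    cv2.imwrite(f"pics/{n}0.png",read_camera(n)); c=get_calibration(n); R=np.array(c["R"]); print(n,-R.T@np.array(c["t"]),R.round(2).tolist(),np.array(c["mtx"])[0,0])
print(get_state())
print(get_calibration("wrist"))
E
```

```text
top [ 0.395982   -0.00224926  1.27394666] [[-0.01, -1.0, -0.01], [-0.99, 0.01, -0.14], [0.14, 0.01, -0.99]] 585.834487023927
scene [1.36432235 0.65482949 0.72675774] [[-0.64, 0.77, -0.01], [0.4, 0.32, -0.86], [-0.66, -0.55, -0.51]] 534.8762550933346
{'time': 0.1, 'joint_positions': array([-5.21043293e+01,  1.46488630e+01,  6.13822133e+00, -2.51543701e-02,
       -8.15855894e+01, -1.63048600e+01]), 'joint_velocities': array([ 0.04221718, -0.09578949,  0.1512898 ,  0.10552669, -0.10347968,
        0.11897158]), 'effort': array([-2.85401817e-03, -3.87605023e+01,  2.38473147e+01,  5.37785366e+00,
       -3.80593934e-03,  1.09998308e-05]), 'tool_pos': array([ 0.20226356, -0.51098465,  0.2414919 ]), 'eef_rot': array([[-9.29859268e-01, -3.67914754e-01, -6.88892634e-04],
       [-3.67915395e-01,  9.29857907e-01,  1.59212986e-03],
       [ 5.48041963e-05,  1.73391091e-03, -9.99998495e-01]]), 'ft_force': array([ 0.20605843,  0.16214911, -0.38979425]), 'wrist_torque': array([ 0.008795  , -0.06912707, -0.0175042 ]), 'gripper_force': 0.0, 'gripper_width': 0.08529621491198204}
{'mtx': array([[365.02961902,   0.        , 318.13239503],
       [  0.        , 365.02961902, 238.41142331],
       [  0.        ,   0.        ,   1.        ]]), 'mount': array([[-8.51327749e-05, -9.49733659e-01, -3.13059053e-01,
         8.04794999e-02],
       [ 9.99999996e-01, -6.95529093e-05, -6.09343042e-05,
        -3.61417906e-04],
       [ 3.60971917e-05, -3.13059057e-01,  9.49733660e-01,
        -1.32668522e-01],
       [ 0.00000000e+00,  0.00000000e+00,  0.00000000e+00,
         1.00000000e+00]])}
```

View pics/top0.png

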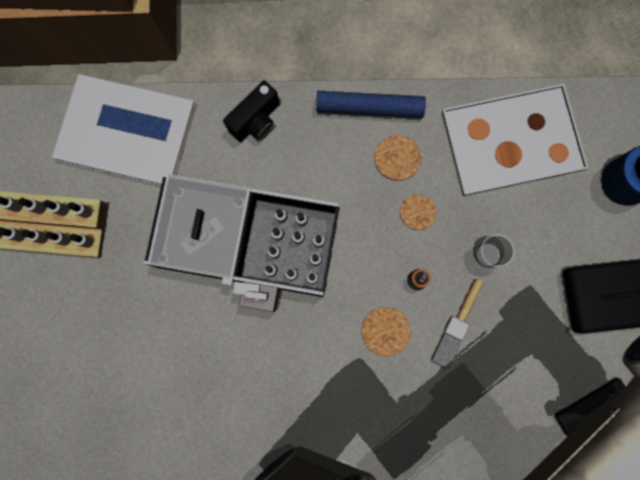

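View pics/scene0.png

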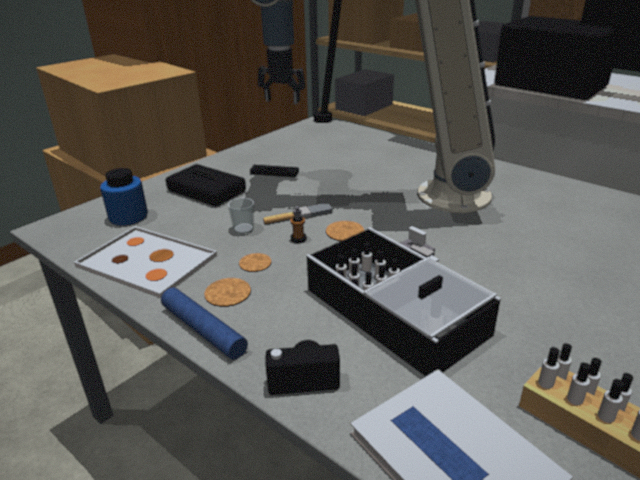

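The top view shows the clear panel at left with its bar at (197,224). The knob is at (255,293) and the smallest cork is at (418,212). The pot is at (494,250), the handle figure at (419,279) and the brush around (465,315). The scene view agrees.

```bash
python3 - <<'E'
from h import *
im=cv2.imread("pics/top0.png")
for n,px,z in [("rimTL",(165,178),.092),("rimTR",(338,206),.092),("rimBR",(324,295),.092),("rimBL",(149,264),.092),("knob",(255,293),.133),("pot",(494,250),.08),("fig",(419,279),.1)]: print(n,ray("top",px,z).round(4))
hsv=cv2.cvtColor(im,cv2.COLOR_BGR2HSV)
m=cv2.inRange(hsv,(5,90,110),(22,255,255))
for c in cv2.findContours(m,0,2)[0]:
    if cv2.contourArea(c)>300:
        (x,y),r=cv2.minEnclosingCircle(c); M=cv2.moments(c); p=(M['m10']/M['m00'],M['m01']/M['m00'])
        print("cork",p,r, ray("top",p,.005).round(4), 2*np.sqrt(cv2.contourArea(c)/np.pi)*1.27/586)
g=cv2.cvtColor(im,cv2.COLOR_BGR2GRAY)
m=np.zeros_like(g); m[200:250,180:215]=(g[200:250,180:215]<60)*255
c=max(cv2.findContours(m,0,2)[0],key=cv2.contourArea); r=cv2.minAreaRect(c); b=cv2.boxPoints(r); print(r,[ray("top",q,.127).round(4) for q in b])
cv2.imwrite("pics/crop1.png",cv2.resize(im[165:320,140:345],None,fx=3.8,fy=3.8,interpolation=cv2.INTER_CUBIC))
E
```

```text
rimTL [0.6996 0.3356 0.092 ]
rimTR [ 0.636  -0.0227  0.092 ]
rimBR [0.454  0.0079 0.092 ]
rimBL [0.5205 0.363  0.092 ]
knob [0.4573 0.1417 0.133 ]
pot [ 0.5429 -0.341   0.08  ]
fig [ 0.4836 -0.1827  0.1   ]
cork (385.59793717768395, 331.2159399906235) 24.387155532836914 [ 0.3798 -0.1223  0.005 ] 0.10310173388095754
cork (38.935499753815854, 226.53618906942393) 50.20219039916992 [0.6154 0.6365 0.005 ] 0.044992538894854876
cork (40.29887532902608, 217.18521177315148) 45.46712112426758 [0.6364 0.6347 0.005 ] 0.06453892461101471
cork (417.68729817007534, 211.81808396124865) 17.7792911529541 [ 0.6386 -0.1993  0.005 ] 0.07453650436965024
cork (508.1436483212184, 153.8331602630668) 13.04652214050293 [ 0.7675 -0.4047  0.005 ] 0.05366106774441199
cork (397.45295311331836, 157.10979386948625) 23.048959732055664 [ 0.7632 -0.1583  0.005 ] 0.09660354211141801
cork (478.5, 128.7246603970742) 10.690075874328613 [ 0.8265 -0.3417  0.005 ] 0.04367737261636562
cork (42.4481897627965, 12.69538077403246) 63.06755065917969 [1.1211 0.6585 0.005 ] 0.05651084388986518
((197.44232177734375, 224.28846740722656), (8.04076099395752, 29.417417526245117), 11.309932708740234) [array([0.5679, 0.2711, 0.127 ]), array([0.626 , 0.2608, 0.127 ]), array([0.6227, 0.245 , 0.127 ]), array([0.5646, 0.2553, 0.127 ])]
```

View pics/crop1.png

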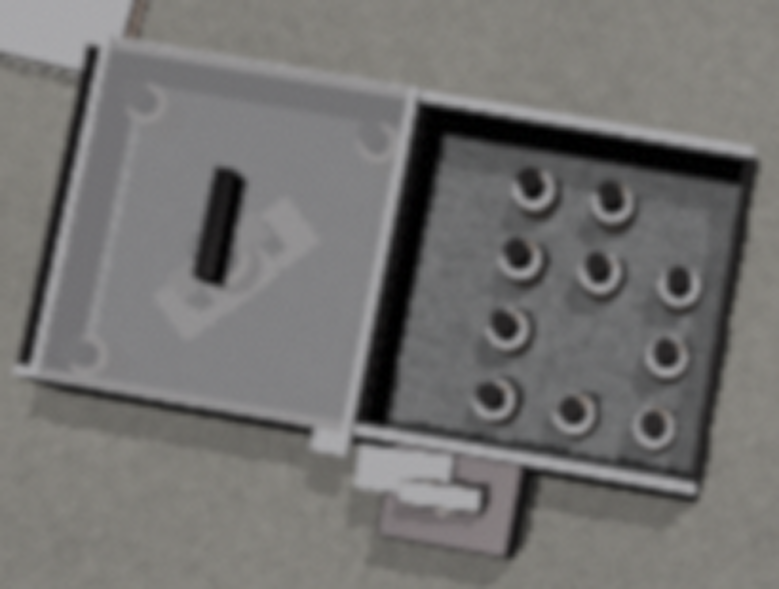

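The knob bar sits at about (0.452, 0.140) and the case yaw is about -10°. The smallest cork is at (0.639, -0.199) and measures about 0.075–0.08 m across, which matches. I'll move above the knob.

Call:
apply_moves(rows=[[0,0,58.3,0.25,0.651,0,0.085],[0,0,58.3,0.25,0.651,0,0.085],[0,0,58.3,0.25,0.651,0,0.085],[0,0,58.3,0.25,0.651,0,0.085],[0,0,58.3,0.25,0.651,0,0.085],[0,0,58.3,0.25,0.651,0,0.085],[0,0,58.3,0.25,0.651,0,0.085],[0,0,58.3,0.25,0.651,0,0.085],[0,0,58.3,0.25,0.651,0,0.085],[0,0,58.3,0.25,0.651,0,0.085]], squeeze=30)

```text
time: 0.93
tool_pos: [0.3516, -0.1204, 0.2423]
eef_rot: [[-0.174, -0.985, 0.0], [-0.985, 0.174, 0.0], [-0.0, -0.0, -1.0]]
ft_force: [1.2, -0.5, -0.6]
gripper_width: 0.085
gripper_force: 0.0
```

Call:
apply_moves(rows=[[0,0,0,0.1,0.262,0,0.085],[0,0,0,0.1,0.262,0,0.085],[0,0,0,0.1,0.262,0,0.085],[0,0,0,0.1,0.262,0,0.085],[0,0,0,0.1,0.262,0,0.085],[0,0,0,0.1,0.262,0,0.085],[0,0,0,0.1,0.262,0,0.085],[0,0,0,0.1,0.262,0,0.085],[0,0,0,0.1,0.262,0,0.085]])

```text
time: 1.68
tool_pos: [0.4516, 0.1408, 0.2412]
eef_rot: [[-0.173, -0.985, -0.002], [-0.985, 0.173, -0.001], [0.001, 0.002, -1.0]]
ft_force: [-0.3, -0.6, 0.1]
gripper_width: 0.0847
gripper_force: 0.0
```

```bash
python3 - <<'E'
from h import *
import pickle
s=get_state(); print(s["tool_pos"],s["joint_positions"].round(1),s["ft_force"]); im=read_camera("wrist"); cv2.imwrite("pics/w1.png",im); pickle.dump(s,open("w1.pkl","wb"))
E
```

```text
[0.45164309 0.1408002  0.24122373] [ 36.3   6.   -4.6  -0.  -79.5 -46.3] [-0.25795544 -0.57927632  0.11414955]
```

View pics/w1.png

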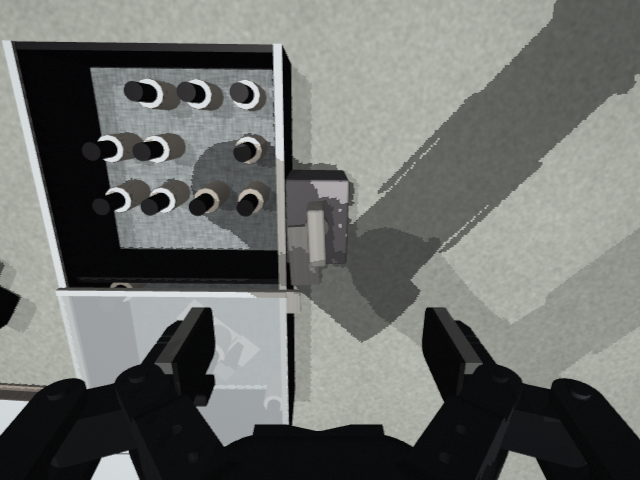

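The wrist view shows the bar grip's top face from about (308,208) to (325,267), and its orientation matches the jaws.

```bash
python3 - <<'E'
from h import *
import pickle
s=pickle.load(open("w1.pkl","rb"));im=cv2.imread("pics/w1.png")
g=im[195:280,295:345].min(2); print(g[::8,::3])
m=np.zeros(im.shape[:2],np.uint8); m[195:280,302:335]=(im[195:280,302:335].min(2)>145)*255
c=max(cv2.findContours(m,0,2)[0],key=cv2.contourArea); r=cv2.minAreaRect(c); print(r)
b=cv2.boxPoints(r); P=[ray("wrist",q,.133,s).round(4) for q in b]; print(P,np.mean(P,0))
print(ray("wrist",(316.5,237.5),.133,s))
E
```

```text
[[ 87  86  86  86  86  86  85  86 165 166 166 163 168 167 167 167 168]
 [ 86  86  86  85  82  71  70  70  70  64  63  84  84  82  82 118 159]
 [ 86  86  85  85 101 143 146 138 139 126  62  62  63  83  83 136  83]
 [ 85  85  85  84 102 165 168 160 156 138  53  62  62  82  83  82  82]
 [119 118 119 116 113 164 167 161 156 145  89  77  62  82  82 154  81]
 [119 119 117 120 111 160 165 162 155 150  61  61  61  80  81  81  81]
 [119 118 116 118 105 155 163 163 155 150  66  61  61  81  81  81  80]
 [ 90  89  87  89 115 150 161 163 154 153  86  61  62  69  73  60  79]
 [ 90  88  87  90  87 146 159 162 153 151  83  60  69  74  60  60  60]
 [ 90  87  87  88  87 116 116  87  73  74  73  98  99 100  98  92  82]
 [ 90  87  88  87  88  87  87  87  73  80  98  99  98  97  98  98  99]]
((315.56768798828125, 235.78590393066406), (49.98345184326172, 13.560179710388184), 86.98721313476562)
[array([0.4551, 0.1189, 0.133 ]), array([0.4459, 0.12  , 0.133 ]), array([0.4503, 0.1561, 0.133 ]), array([0.4599, 0.155 , 0.133 ])] [0.4528 0.1375 0.133 ]
[0.45232062 0.13846846 0.133     ]
```

Call:
apply_moves(rows=[[0,0,3,0.001,-0.003,-0.04,0.05],[0,0,3,0.001,-0.003,-0.08,0.05],[0,0,3,0.001,-0.003,-0.12,0.05],[0,0,3,0.001,-0.003,-0.121,0.05],[0,0,3,0.001,-0.003,-0.121,0.0],[0,0,3,0.001,-0.003,-0.121,0.0],[0,0,3,0.001,-0.003,-0.121,0.0],[0,0,3,0.001,-0.003,-0.121,0.0],[0,0,3,0.001,-0.003,-0.121,0.0],[0,0,3,0.001,-0.003,-0.121,0.0]])

```text
time: 2.57
tool_pos: [0.4528, 0.1372, 0.1242]
eef_rot: [[-0.124, -0.992, 0.002], [-0.992, 0.124, 0.002], [-0.002, -0.001, -1.0]]
ft_force: [-7.8, 1.8, 8.6]
gripper_width: 0.0116
gripper_force: 32.5
```

Call:
apply_moves(rows=[[0,0,7,0,0,0,0.0],[0,0,14,0,0,0,0.0],[0,0,21,0,0,0,0.0],[0,0,28,0,0,0,0.0],[0,0,35,0,0,0,0.0],[0,0,42,0,0,0,0.0],[0,0,49,0,0,0,0.0],[0,0,56,0,0,0,0.0],[0,0,56,0,0,0,0.0]])

```text
time: 3.32
tool_pos: [0.4548, 0.1381, 0.1243]
eef_rot: [[0.757, -0.654, 0.006], [-0.654, -0.757, 0.004], [0.002, -0.007, -1.0]]
ft_force: [-0.5, 2.7, 4.8]
gripper_width: 0.0111
gripper_force: 32.0
```

Call:
apply_moves(rows=[[0,0,6,0,0,0,0.0],[0,0,12,0,0,0,0.0],[0,0,18,0,0,0,0.0],[0,0,24,0,0,0,0.0],[0,0,29,0,0,0,0.0],[0,0,29,0,0,0,0.0],[0,0,29,0,0,0,0.0]])

```text
time: 3.9
tool_pos: [0.4552, 0.1391, 0.1243]
eef_rot: [[0.977, -0.213, 0.007], [-0.213, -0.977, 0.006], [0.005, -0.007, -1.0]]
ft_force: [0.5, 5.7, 3.3]
gripper_width: 0.0115
gripper_force: 31.9
```

Call:
apply_moves(rows=[[0,0,0,0,0,0,0.06],[0,0,0,0,0,0,0.06],[0,0,0,0,0,0,0.06],[0,0,0,0,0,0.04,0.06],[0,0,0,0,0,0.08,0.06],[0,0,2,0.035,0.03,0.08,0.06],[0,0,2,0.07,0.06,0.08,0.06],[0,0,2,0.105,0.09,0.08,0.06],[0,0,2,0.14,0.119,0.08,0.06],[0,0,2,0.14,0.119,0.08,0.06]])

```text
time: 4.73
tool_pos: [0.5951, 0.2576, 0.1994]
eef_rot: [[0.984, -0.177, -0.001], [-0.177, -0.984, -0.001], [-0.001, 0.002, -1.0]]
ft_force: [-1.8, -0.4, -1.8]
gripper_width: 0.0601
gripper_force: 0.0
```

```bash
python3 - <<'E'
from h import *
import pickle
s=get_state(); print(s["tool_pos"],s["joint_positions"].round(1),s["ft_force"]); im=read_camera("wrist"); cv2.imwrite("pics/w2.png",im); pickle.dump(s,open("w2.pkl","wb"))
E
```

```text
[0.59505528 0.2575539  0.19937191] [ 37.2  26.8  17.8   0.  -81.1  42.6] [-1.78736548 -0.38492774 -1.80161576]
```

View pics/w2.png

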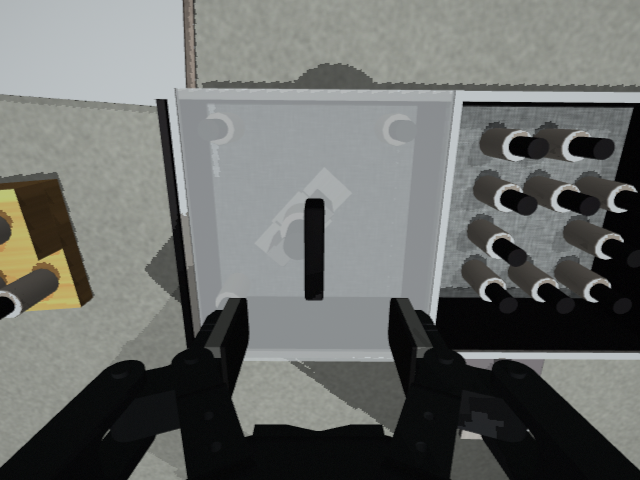

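The bar handle is centred between the jaws, at column 315. I'll descend, grip it and slide.

Call:
apply_moves(rows=[[0,0,0,0,0,-0.035,0.06],[0,0,0,0,0,-0.07,0.06],[0,0,0,0,0,-0.077,0.06],[0,0,0,0,0,-0.077,0.0],[0,0,0,0,0,-0.077,0.0],[0,0,0,0,0,-0.077,0.0],[0,0,0,0,0,-0.077,0.0],[0,0,0,0,0,-0.077,0.0],[0,0,0,0,0,-0.077,0.0],[0,0,0,0,0,-0.077,0.0]])

```text
time: 5.62
tool_pos: [0.5941, 0.2564, 0.1273]
eef_rot: [[0.984, -0.175, 0.005], [-0.175, -0.984, 0.003], [0.004, -0.003, -1.0]]
ft_force: [-0.4, 1.3, 6.8]
gripper_width: 0.0109
gripper_force: 32.8
```

Call:
apply_moves(rows=[[0,0,0,-0.004,-0.02,0,0.0],[0,0,0,-0.008,-0.045,0,0.0],[0,0,0,-0.0125,-0.07,0,0.0],[0,0,0,-0.017,-0.095,0,0.0],[0,0,0,-0.0215,-0.12,0,0.0],[0,0,0,-0.026,-0.145,0,0.0],[0,0,0,-0.029,-0.16,0,0.0],[0,0,0,-0.03,-0.167,0,0.0],[0,0,0,-0.03,-0.167,0,0.0],[0,0,0,-0.03,-0.167,0,0.0]])

```text
time: 6.45
tool_pos: [0.5637, 0.0928, 0.1273]
eef_rot: [[0.984, -0.176, 0.005], [-0.176, -0.984, 0.009], [0.004, -0.01, -1.0]]
ft_force: [-6.1, 14.6, 11.2]
gripper_width: 0.0107
gripper_force: 33.5
```

Call:
apply_moves(rows=[[0,0,0,0,0,0,0.06],[0,0,0,0,0,0,0.06],[0,0,0,0,0,0,0.06],[0,0,0,0,0,0.04,0.06],[0,0,0,0,0,0.08,0.06],[0,0,0,0,0,0.12,0.08],[0,0,0,0,0.04,0.14,0.08],[0,0,0,0,0.08,0.14,0.08],[0,0,0,0,0.12,0.14,0.08],[0,0,0,0,0.15,0.14,0.08]])

```text
time: 7.28
tool_pos: [0.5626, 0.2408, 0.2645]
eef_rot: [[0.984, -0.176, 0.0], [-0.176, -0.984, 0.0], [0.0, -0.001, -1.0]]
ft_force: [0.3, -0.9, 0.5]
gripper_width: 0.0801
gripper_force: 0.0
```

```bash
python3 - <<'E'
from h import *
import pickle
s=get_state(); print(s["tool_pos"],s["joint_positions"].round(1),s["ft_force"]); im=read_camera("wrist"); cv2.imwrite("pics/w3.png",im); pickle.dump(s,open("w3.pkl","wb"))
E
```

```text
[0.56256182 0.24076499 0.2645105 ] [ 37.8  21.6  19.2  -0.  -87.6  42.1] [ 0.251266   -0.92399321  0.53151117]
```

View pics/w3.png

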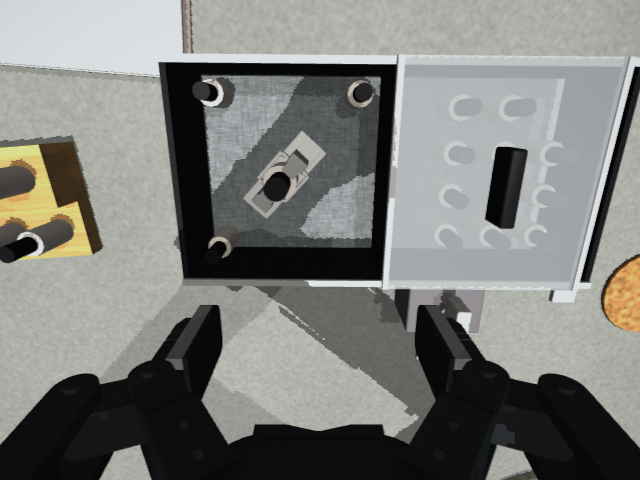

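The bay is open and the latch tongue is turned away. The black cap is at (276,184), and the clamp's long axis runs from about (257,207) to (313,143). The slim bottles sit in three corners.

```bash
python3 - <<'E'
from h import *
import pickle
s=pickle.load(open("w3.pkl","rb"));im=cv2.imread("pics/w3.png")
R=lambda p,z: ray("wrist",p,z,s)
m=np.zeros(im.shape[:2],np.uint8); m[160:215,255:300]=(im[160:215,255:300].max(2)<45)*255
c=max(cv2.findContours(m,0,2)[0],key=cv2.contourArea); (x,y),r=cv2.minEnclosingCircle(c); print("cap",(x,y),r,cv2.boundingRect(c),R((x,y),.084), r*2*(np.linalg.norm(R((x+1,y),.084)-R((x,y),.084))))
cn=[(302,132),(326,152),(268,217),(244,197)]
for z in(.008,.016): P=np.array([R(p,z)[:2] for p in cn]); print(z,P.round(4).tolist(),P.mean(0).round(4)); print([ (np.degrees(np.arctan2(*(P[a]-P[b])[::-1])).round(1),np.linalg.norm(P[a]-P[b]).round(4)) for a,b in((0,3),(1,2),(0,1),(3,2))])
for p in((208,92),(360,92),(218,250)): print("slim",R(p,.073))
cv2.imwrite("pics/crop3.png",cv2.resize(im[115:235,225:345],None,fx=5,fy=5,interpolation=cv2.INTER_CUBIC))
E
```

```text
cap (277.0, 186.0) 14.866168975830078 (263, 172, 27, 29) [0.59326672 0.27105679 0.084     ] 0.025649692948300905
0.008 [[0.6314, 0.245], [0.6073, 0.2242], [0.5496, 0.2989], [0.576, 0.3196]] [0.5911 0.2719]
[(np.float64(-53.4), np.float64(0.0929)), (np.float64(-52.3), np.float64(0.0944)), (np.float64(40.9), np.float64(0.0318)), (np.float64(38.1), np.float64(0.0335))]
0.016 [[0.6316, 0.2446], [0.6081, 0.2242], [0.5515, 0.2974], [0.5774, 0.3177]] [0.5921 0.271 ]
[(np.float64(-53.4), np.float64(0.091)), (np.float64(-52.3), np.float64(0.0925)), (np.float64(40.9), np.float64(0.0311)), (np.float64(38.1), np.float64(0.0329))]
slim [0.67793579 0.31231795 0.073     ]
slim [0.65587767 0.18871988 0.073     ]
slim [0.54185982 0.34032966 0.073     ]
```

View pics/crop3.png

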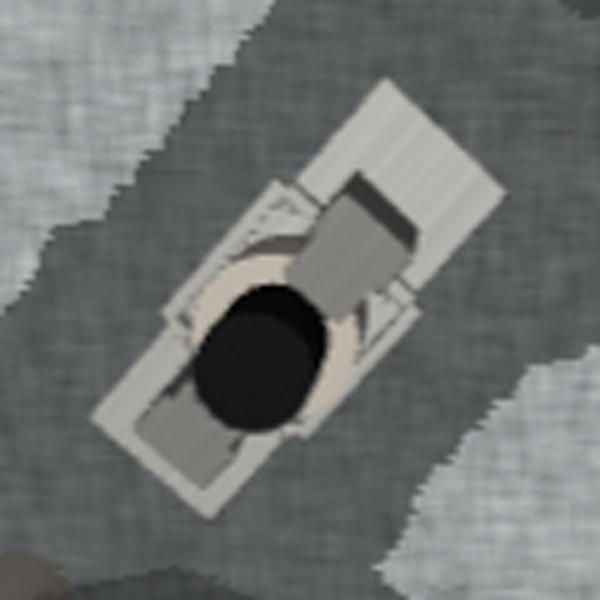

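Call:
apply_moves(rows=[[0,0,-7,0.005,0.005,0,0.05],[0,0,-14,0.01,0.01,0,0.05],[0,0,-21,0.015,0.015,0,0.05],[0,0,-28,0.02,0.02,-0.02,0.05],[0,0,-35,0.025,0.025,-0.05,0.05],[0,0,-42,0.029,0.03,-0.08,0.05],[0,0,-43,0.029,0.03,-0.11,0.05],[0,0,-43,0.029,0.03,-0.12,0.05],[0,0,-43,0.029,0.03,-0.12,0.05],[0,0,-43,0.029,0.03,-0.12,0.05]])

```text
time: 8.17
tool_pos: [0.5923, 0.2681, 0.1453]
eef_rot: [[0.601, -0.799, 0.001], [-0.799, -0.601, -0.001], [0.001, -0.0, -1.0]]
ft_force: [-0.1, 0.2, 1.7]
gripper_width: 0.0499
gripper_force: 0.0
```

```bash
python3 - <<'E'
from h import *
import pickle
s=get_state(); print(s["tool_pos"],s["eef_rot"].round(3).tolist(),s["joint_positions"].round(1),s["ft_force"],tip_reach() if callable(tip_reach) else tip_reach); im=read_camera("wrist"); cv2.imwrite("pics/w4.png",im); pickle.dump(s,open("w4.pkl","wb"))
E
```

```text
[0.59233665 0.26811741 0.14529159] [[0.601, -0.799, 0.001], [-0.799, -0.601, -0.001], [0.001, -0.0, -1.0]] [ 38.1  28.2  12.2   0.1 -73.9  -1.2] [-0.10620249  0.18635089  1.71762006] 0.011
```

View pics/w4.png

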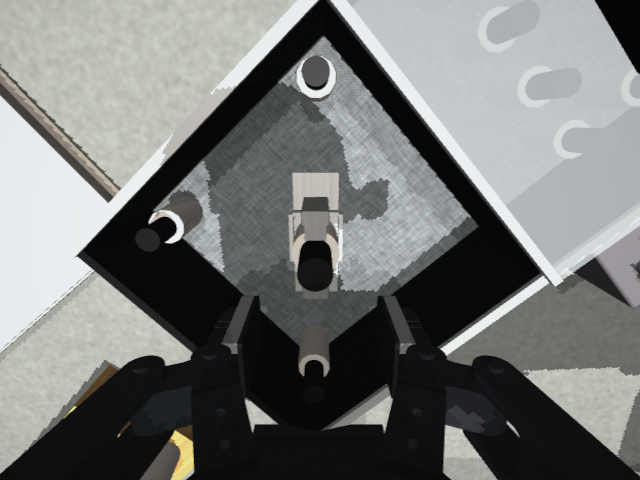

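The cap is centred between the fingers at (315,275) and the clamp axis is vertical in the picture, so the alignment is right.

```bash
python3 - <<'E'
from h import *
import pickle
s=pickle.load(open("w4.pkl","rb"));im=cv2.imread("pics/w4.png")
g=im.max(2); print(g[228:300:3,316]); print(g[275,290:345:2])
for p in((315,275),(316,173)): print(ray("wrist",p,.084,s), ray("wrist",p,.008,s))
E
```

```text
[139 138 139 138 101   9  10  11  11   9  19  22  22  21  20  22  21  23
  22  16  16  54 101 101]
[ 76  78  87 115  22  22  21  22  22  22  21  22  22  21  22  22  21  22
  22  20  22  34 137 142 134 113 169 154]
[0.59042933 0.27344458 0.084     ] [0.57074874 0.30080967 0.008     ]
[0.62513702 0.22613602 0.084     ] [0.61904937 0.23497316 0.008     ]
```

Call:
apply_moves(rows=[[0,0,0,-0.001,0.004,-0.03,0.05],[0,0,0,-0.001,0.004,-0.06,0.05],[0,0,0,-0.001,0.004,-0.072,0.05],[0,0,0,-0.001,0.004,-0.072,0.05],[0,0,0,-0.001,0.004,-0.072,0.015],[0,0,0,-0.001,0.004,-0.072,0.015],[0,0,0,-0.001,0.004,-0.072,0.015],[0,0,0,-0.001,0.004,-0.072,0.015],[0,0,0,-0.001,0.004,-0.072,0.015],[0,0,0,-0.001,0.004,-0.072,0.015]], squeeze=22)

```text
time: 9.05
tool_pos: [0.5924, 0.2732, 0.0753]
eef_rot: [[0.601, -0.799, 0.005], [-0.799, -0.601, 0.002], [0.001, -0.005, -1.0]]
ft_force: [-0.2, -1.5, 6.5]
gripper_width: 0.0202
gripper_force: 23.1
```

Call:
apply_moves(rows=[[2.2,1.65,0,0.002,-0.0025,0.0004,0.015],[4.4,3.3,0,0.0038,-0.005,0.0007,0.015],[6.6,5.0,0,0.0057,-0.0075,0.0007,0.015],[8.8,6.6,0,0.0075,-0.01,0.0007,0.015],[9.2,6.9,0,0.0078,-0.0104,0.0007,0.015],[9.2,6.9,0,0.0078,-0.0104,0.0007,0.015]])

```text
time: 9.55
tool_pos: [0.5992, 0.2641, 0.0751]
eef_rot: [[0.588, -0.8, -0.118], [-0.783, -0.6, 0.165], [-0.203, -0.005, -0.979]]
ft_force: [-2.7, 6.4, 4.5]
gripper_width: 0.0199
gripper_force: 22.9
```

Call:
apply_moves(rows=[[-4.6,-3.5,0,-0.004,0.0054,0,0.015],[-9.2,-6.9,0,-0.0078,0.0104,-0.0007,0.015],[-13.8,-10.4,0,-0.0118,0.0158,0,0.015],[-18.4,-13.8,0,-0.0156,0.0208,0,0.015],[-18.4,-13.8,0,-0.0156,0.0208,0,0.015],[-18.4,-13.8,0,-0.0156,0.0208,0,0.015]])

```text
time: 10.05
tool_pos: [0.5835, 0.2842, 0.0746]
eef_rot: [[0.591, -0.797, 0.123], [-0.782, -0.603, -0.158], [0.2, -0.002, -0.98]]
ft_force: [4.0, -0.5, 2.9]
gripper_width: 0.0201
gripper_force: 23.0
```

Call:
apply_moves(rows=[[4.6,3.5,0,0.004,-0.0054,0,0.015],[9.2,6.9,0,0.0078,-0.0104,-0.0007,0.015],[13.8,10.4,0,0.0118,-0.0158,0,0.015],[18.4,13.8,0,0.016,-0.0212,0,0.015],[19.2,14.4,0,0.0169,-0.0225,0,0.015],[19.2,14.4,0,0.0169,-0.0225,0,0.015],[19.2,14.4,0,0.0169,-0.0225,0,0.015]])

```text
time: 10.63
tool_pos: [0.6007, 0.2618, 0.0751]
eef_rot: [[0.585, -0.801, -0.129], [-0.78, -0.599, 0.181], [-0.222, -0.005, -0.975]]
ft_force: [-2.5, 3.4, 3.2]
gripper_width: 0.0201
gripper_force: 23.9
```

Call:
apply_moves(rows=[[-5,-3.75,0,-0.0043,0.0058,0,0.015],[-10,-7.5,0,-0.0086,0.0115,-0.0007,0.015],[-15,-11.25,0,-0.013,0.0172,0,0.015],[-20,-15,0,-0.0178,0.0235,0,0.015],[-20,-15,0,-0.0178,0.0235,0,0.015],[-20,-15,0,-0.0178,0.0235,0,0.015]])

```text
time: 11.13
tool_pos: [0.5827, 0.2846, 0.0744]
eef_rot: [[0.588, -0.798, 0.132], [-0.779, -0.603, -0.172], [0.217, -0.002, -0.976]]
ft_force: [3.7, -2.4, 1.2]
gripper_width: 0.0197
gripper_force: 24.2
```

Call:
apply_moves(rows=[[5,3.75,0,0.0043,-0.0058,0,0.015],[10,7.5,0,0.0086,-0.0115,-0.0007,0.015],[15,11.25,0,0.013,-0.0172,0,0.015],[20,15,0,0.018,-0.0238,0,0.015],[21.5,16.1,0,0.0196,-0.0261,0,0.015],[21.5,16.1,0,0.0196,-0.0261,0,0.015],[21.5,16.1,0,0.0196,-0.0261,0,0.015]])

```text
time: 11.72
tool_pos: [0.6027, 0.2586, 0.0748]
eef_rot: [[0.58, -0.801, -0.148], [-0.774, -0.599, 0.207], [-0.254, -0.005, -0.967]]
ft_force: [-1.9, 2.3, 3.2]
gripper_width: 0.0202
gripper_force: 25.2
```

Call:
apply_moves(rows=[[-5,-3.75,0,-0.0043,0.0058,0,0.015],[-10,-7.5,0,-0.0092,0.0122,-0.0007,0.015],[-15,-11.25,0,-0.014,0.0187,0,0.015],[-20,-15,0,-0.0188,0.025,0,0.015],[-22.7,-17,0,-0.021,0.028,0,0.015],[-22.7,-17,0,-0.021,0.028,0,0.015],[-22.7,-17,0,-0.021,0.028,0,0.015]])

```text
time: 12.3
tool_pos: [0.5819, 0.2864, 0.0751]
eef_rot: [[0.584, -0.798, 0.148], [-0.775, -0.602, -0.192], [0.243, -0.003, -0.97]]
ft_force: [3.5, -2.7, 3.5]
gripper_width: 0.0203
gripper_force: 25.9
```

Call:
apply_moves(rows=[[4,3,0,0.0037,-0.005,0,0.015],[8,6,0,0.0074,-0.0099,-0.0005,0.015],[11.2,8.4,0,0.0104,-0.0139,-0.001,0.015],[11.2,8.4,0,0.0104,-0.0139,-0.001,0.015],[11.2,8.4,0,0.0104,-0.0139,-0.001,0.015]])

```text
time: 12.72
tool_pos: [0.5922, 0.2717, 0.0726]
eef_rot: [[0.598, -0.802, 0.001], [-0.802, -0.598, 0.003], [-0.002, -0.003, -1.0]]
ft_force: [-0.1, 1.2, -0.2]
gripper_width: 0.0198
gripper_force: 25.7
```

```bash
python3 - <<'E'
from h import *
import pickle
s=get_state(); print(s["tool_pos"],s["ft_force"]); im=read_camera("wrist"); cv2.imwrite("pics/w5.png",cv2.resize(im[150:310,215:415],None,fx=3.5,fy=3.5,interpolation=cv2.INTER_CUBIC))
E
```

```text
[0.59221947 0.27174795 0.07261191] [-0.12204873  1.19172234 -0.21076745]
```

View pics/w5.png

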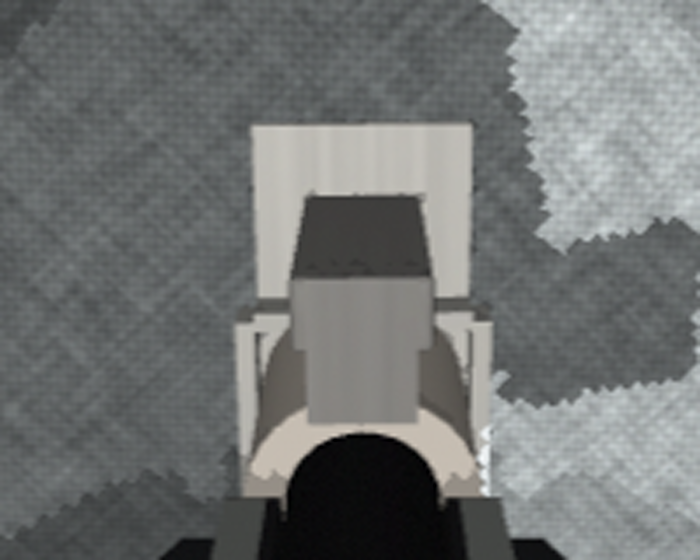

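The crop shows a clear gap between the neck and the far lip, so that cheek is back. I'll try a gentle pull and watch the force.

Call:
apply_moves(rows=[[0,0,0,0,0,0.003,0.015],[0,0,0,0,0,0.006,0.015],[0,0,0,0,0,0.009,0.015],[0,0,0,0,0,0.009,0.015]])

```text
time: 13.1
tool_pos: [0.5897, 0.2724, 0.0802]
eef_rot: [[0.601, -0.799, -0.002], [-0.799, -0.601, -0.002], [-0.0, 0.003, -1.0]]
ft_force: [-2.5, 1.4, -1.2]
gripper_width: 0.0201
gripper_force: 25.0
```

Call:
apply_moves(rows=[[0,0,0,0,0,0.006,0.015],[0,0,0,0,0,0.012,0.015],[0,0,0,0,0,0.02,0.015],[0,0,0,0,0,0.03,0.015],[0,0,0,0,0,0.05,0.015],[0,0,0,0,0,0.07,0.015],[0,0,0,0,0,0.1,0.015],[0,0,0,0,0,0.12,0.015],[0,0,0,0,0,0.12,0.015]])

```text
time: 13.85
tool_pos: [0.5942, 0.2721, 0.2091]
eef_rot: [[0.6, -0.8, 0.012], [-0.8, -0.6, 0.004], [0.004, -0.012, -1.0]]
ft_force: [0.7, 0.0, 0.7]
gripper_width: 0.0199
gripper_force: 25.0
```

```bash
python3 - <<'E'
from h import *
s=get_state(); print(s["tool_pos"],s["ft_force"]); im=read_camera("wrist"); sc=read_camera("scene")
p=proj("scene",s["tool_pos"]).astype(int); print(p)
a=cv2.resize(im[150:480,165:475],(400,426)); y,x=max(p[1]-50,0),p[0]-60
b=cv2.resize(sc[y:y+127,x:x+120],(400,426),interpolation=cv2.INTER_CUBIC)
cv2.imwrite("pics/w6.png",np.hstack([a,b]))
E
```

```text
[0.59415401 0.27211458 0.20913899] [0.73684946 0.00245348 0.71802427]
[441 246]
```

View pics/w6.png

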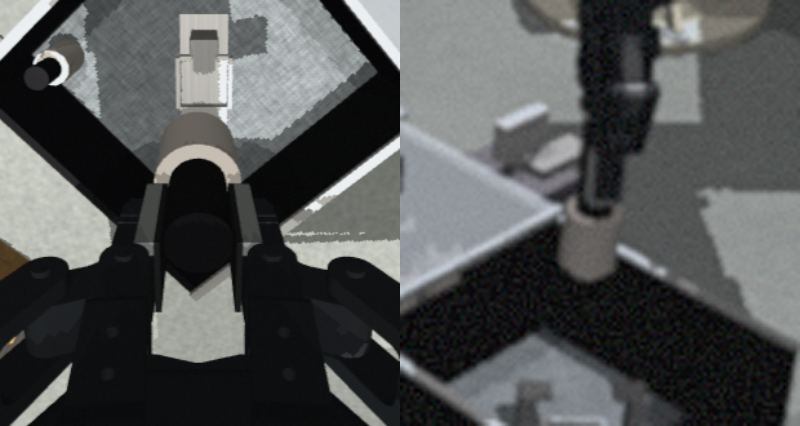

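The bottle is out, gripped by its neck and looking vertical. I'll carry it to the coaster.

Call:
apply_moves(rows=[[0,0,0,0,-0.01,0.015,0.015],[0,0,0,0.002,-0.035,0.025,0.015],[0,0,0,0.005,-0.065,0.025,0.015],[0,0,0,0.008,-0.095,0.025,0.015],[0,0,0,0.012,-0.125,0.025,0.015],[0,0,0,0.015,-0.155,0.025,0.015],[0,0,0,0.018,-0.185,0.025,0.015],[0,0,0,0.02,-0.215,0.025,0.015],[0,0,0,0.023,-0.245,0.025,0.015],[0,0,0,0.025,-0.275,0.025,0.015]])

```text
time: 14.78
tool_pos: [0.6156, -0.005, 0.2255]
eef_rot: [[0.6, -0.8, -0.001], [-0.8, -0.6, -0.001], [0.0, 0.002, -1.0]]
ft_force: [1.0, -0.5, -0.9]
gripper_width: 0.0203
gripper_force: 25.0
```

Call:
apply_moves(rows=[[0,0,0,0.004,-0.03,0,0.015],[0,0,0,0.007,-0.06,0,0.015],[0,0,0,0.01,-0.09,0,0.015],[0,0,0,0.014,-0.12,0,0.015],[0,0,0,0.017,-0.15,0,0.015],[0,0,0,0.019,-0.18,0,0.015],[0,0,0,0.02,-0.196,-0.03,0.015],[0,0,0,0.02,-0.196,-0.06,0.015],[0,0,0,0.02,-0.196,-0.09,0.015],[0,0,0,0.02,-0.196,-0.09,0.015]])

```text
time: 15.62
tool_pos: [0.6315, -0.1986, 0.1279]
eef_rot: [[0.599, -0.801, -0.014], [-0.801, -0.599, 0.004], [-0.011, 0.009, -1.0]]
ft_force: [-1.2, 0.7, -3.7]
gripper_width: 0.0203
gripper_force: 24.9
```

```bash
python3 - <<'E'
from h import *
s=get_state(); print(s["tool_pos"],s["eef_rot"].round(3).tolist(),s["ft_force"],s["joint_positions"].round(1)); im=read_camera("wrist"); sc=read_camera("scene")
p=proj("scene",s["tool_pos"]).astype(int); print(p)
hsv=cv2.cvtColor(im,cv2.COLOR_BGR2HSV); m=cv2.inRange(hsv,(5,90,100),(22,255,255))
c=max(cv2.findContours(m,0,2)[0],key=cv2.contourArea); b=cv2.boundingRect(c); print(b)
h=cv2.convexHull(c)[:,0].astype(float); W=np.array([ray("wrist",q,.005,s)[:2] for q in h])
A=np.c_[2*W,np.ones(len(W))]; sol=np.linalg.lstsq(A,(W**2).sum(1),rcond=None)[0]; print("coaster",sol[:2],np.sqrt(sol[2]+sol[:2]@sol[:2]))
a=cv2.resize(im[120:480,150:490],(400,426)); y,x=max(p[1]-50,0),p[0]-60
b=cv2.resize(sc[y:y+127,x:x+120],(400,426),interpolation=cv2.INTER_CUBIC)
cv2.imwrite("pics/w7.png",np.hstack([a,b]))
E
```

```text
[ 0.63154271 -0.19855494  0.12790764] [[0.599, -0.801, -0.014], [-0.801, -0.599, 0.004], [-0.011, 0.009, -1.0]] [-1.20268248  0.71143592 -3.70501659] [ -4.   30.7  13.7  -0.2 -73.9  40.9]
[253 216]
(51, 84, 155, 155)
coaster [ 0.76347688 -0.15985126] 0.05207972387683012
```

View pics/w7.png

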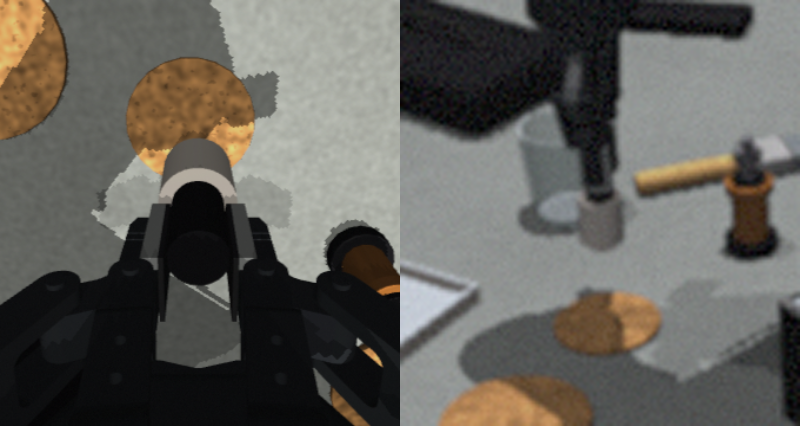

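The pictures show the bottle hanging vertical above the smallest coaster. The fitted blob was the larger neighbour, and its position agrees with the top view. I'll shift 6 mm in x and lower.

Call:
apply_moves(rows=[[0,0,0,0.005,-0.001,-0.02,0.015],[0,0,0,0.005,-0.001,-0.035,0.015],[0,0,0,0.005,-0.001,-0.045,0.015],[0,0,0,0.005,-0.001,-0.05,0.015],[0,0,0,0.005,-0.001,-0.05,0.015],[0,0,0,0.005,-0.001,-0.05,0.015]])

```text
time: 16.22
tool_pos: [0.6418, -0.2002, 0.0875]
eef_rot: [[0.601, -0.799, 0.002], [-0.799, -0.601, -0.001], [0.002, -0.001, -1.0]]
ft_force: [-0.3, -0.2, -0.6]
gripper_width: 0.0198
gripper_force: 24.9
```

Call:
apply_moves(rows=[[0,0,0,-0.002,0,-0.006,0.015],[0,0,0,-0.002,0,-0.011,0.015],[0,0,0,-0.002,0,-0.0135,0.015],[0,0,0,-0.002,0,-0.0145,0.015],[0,0,0,-0.002,0,-0.0145,0.015],[0,0,0,-0.002,0,-0.0145,0.015]])

```text
time: 16.72
tool_pos: [0.6391, -0.2001, 0.0716]
eef_rot: [[0.6, -0.8, 0.0], [-0.8, -0.6, -0.0], [0.0, 0.0, -1.0]]
ft_force: [0.1, -0.2, -1.2]
gripper_width: 0.02
gripper_force: 24.9
```

Call:
apply_moves(rows=[[0,0,0,0,0,-0.001,0.015],[0,0,0,0,0,-0.001,0.015],[0,0,0,0,0,-0.002,0.015],[0,0,0,0,0,-0.002,0.015],[0,0,0,0,0,-0.002,0.015]])

```text
time: 17.13
tool_pos: [0.6391, -0.2001, 0.0695]
eef_rot: [[0.6, -0.8, 0.0], [-0.8, -0.6, -0.0], [0.0, 0.0, -1.0]]
ft_force: [0.4, -0.2, -0.6]
gripper_width: 0.0202
gripper_force: 25.0
```

Call:
apply_moves(rows=[[0,0,0,0,0,-0.001,0.015],[0,0,0,0,0,-0.001,0.015],[0,0,0,0,0,-0.001,0.015],[0,0,0,0,0,-0.001,0.015]])

```text
time: 17.47
tool_pos: [0.6394, -0.2003, 0.0693]
eef_rot: [[0.6, -0.8, 0.001], [-0.8, -0.6, -0.001], [0.001, -0.001, -1.0]]
ft_force: [-1.4, -0.2, 5.0]
gripper_width: 0.0199
gripper_force: 25.4
```

Call:
apply_moves(rows=[[0,0,0,0,0,-0.001,0.015],[0,0,0,0,0,-0.001,0.015],[0,0,0,0,0,-0.001,0.015],[0,0,0,0,0,-0.001,0.015]])

```text
time: 17.8
tool_pos: [0.6397, -0.2005, 0.0692]
eef_rot: [[0.601, -0.8, 0.002], [-0.8, -0.601, -0.001], [0.002, -0.001, -1.0]]
ft_force: [-2.3, -0.0, 8.7]
gripper_width: 0.02
gripper_force: 25.8
```

```bash
python3 - <<'E'
from h import *
s=get_state(); print(s["tool_pos"]); sc=read_camera("scene"); im=read_camera("wrist")
x,y=proj("scene",[.6386,-.1993,.005]).astype(int); print(x,y)
b=cv2.resize(sc[y-70:y+30,x-50:x+50],(400,400),interpolation=cv2.INTER_CUBIC)
a=cv2.resize(im[120:480,150:510],(400,400))
cv2.imwrite("pics/w8.png",np.hstack([a,b]))
E
```

```text
[ 0.63969749 -0.20050124  0.06915772]
255 261
```

View pics/w8.png

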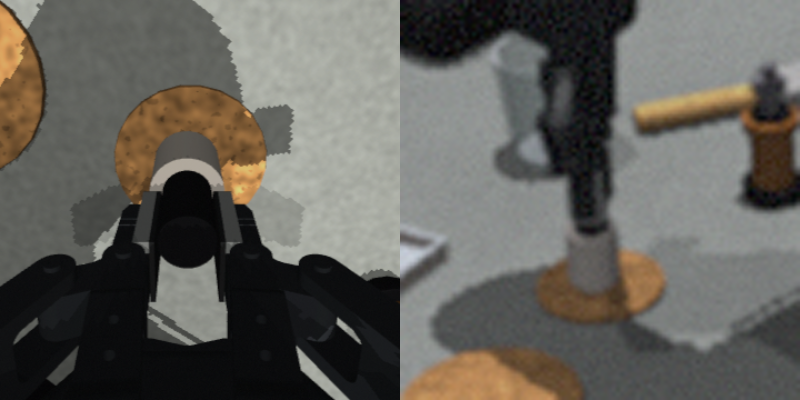

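It is seated centrally on the coaster, with the contact force now up to 8.7 N. I'll ease the pressure, open and lift.

Call:
apply_moves(rows=[[0,0,0,0,0,0.0015,0.015],[0,0,0,0,0,0.0015,0.015],[0,0,0,0,0,0.0015,0.022],[0,0,0,0,0,0.0015,0.026],[0,0,0,0,0,0.0015,0.035],[0,0,0,0,0,0.0015,0.05],[0,0,0,0,0,0.0015,0.05],[0,0,0,0,0,0.0015,0.05]])

```text
time: 18.57
tool_pos: [0.639, -0.2, 0.0688]
eef_rot: [[0.6, -0.8, -0.0], [-0.8, -0.6, 0.0], [-0.0, 0.0, -1.0]]
ft_force: [0.3, -0.4, 0.7]
gripper_width: 0.0501
gripper_force: 0.0
```

Call:
apply_moves(rows=[[0,0,0,0,0,0.01,0.05],[0,0,0,0,0,0.03,0.05],[0,0,0,0,0,0.06,0.05],[0,0,0,0,0,0.1,0.05],[0,0,0,0,0,0.14,0.05],[0,0,0,-0.04,0,0.17,0.05],[0,0,0,-0.08,0,0.17,0.05],[0,0,0,-0.12,0,0.17,0.05],[0,0,0,-0.15,0,0.17,0.05],[0,0,0,-0.15,0,0.17,0.05]])

```text
time: 19.4
tool_pos: [0.4836, -0.2001, 0.2411]
eef_rot: [[0.599, -0.8, 0.001], [-0.8, -0.599, 0.0], [0.0, -0.001, -1.0]]
ft_force: [-0.2, -0.1, 0.4]
gripper_width: 0.05
gripper_force: 0.0
```

```bash
python3 - <<'E'
from h import *
s=get_state(); print(s["time"],s["tool_pos"],s["ft_force"]); sc=read_camera("scene"); t=read_camera("top")
x,y=255,261
b=cv2.resize(sc[y-70:y+30,x-50:x+50],(400,400),interpolation=cv2.INTER_CUBIC)
a=cv2.resize(t[160:310,140:440],(800,400))[:, :]
cv2.imwrite("pics/w9.png",np.hstack([cv2.resize(a,(400,200)),cv2.resize(b,(200,200))]))
m=(t[190:235,395:440].max(2)<55).astype(np.uint8); ys,xs=np.nonzero(m); print(len(xs)); 
if len(xs): print(ray("top",(395+xs.mean(),190+ys.mean()),.081))
E
```

```text
19.4 [ 0.48360447 -0.20005523  0.24109706] [-0.18111997 -0.11226774  0.41191553]
72
[ 0.64768777 -0.18845408  0.081     ]
```

View pics/w9.png

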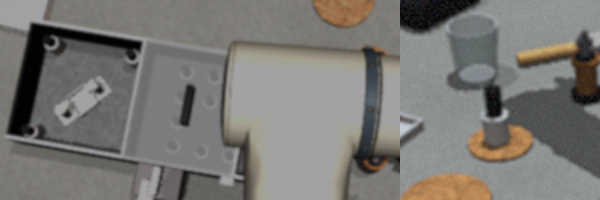

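The bottle stands upright on the coaster, the panel is open and the latch is turned. I'm handing the job in.

```bash
python3 -c "from station import sign_off; print(sign_off())"
```

```text
the job is handed in; nothing more can be done
None
```

I handed the job in at about 19.5 s: the latch is turned, the panel is open, and the bottle came free after rocking and stands upright on the smallest cork coaster. The sign-off returned no verdict, and I saw no other item disturbed in the last pictures, though those covered only part of the table.

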